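# Clear the flange and open the gauge drawer

### The job

I need the plug gauges in the wide lower drawer of the gauge cabinet, but the flange is standing in the drawer's way. First lift the flange out of the way and set it down gently, foot down, wholly on the black rubber mat; then pull the lower drawer all the way open. Keep the upper drawers shut and leave the caliper, the plain ring and the drill stand where they are.

Things in the scene. Friction and masses are not known exactly. Their poses are not given: they have to be found in the camera images.
- cabinet: Grey sheet-steel cabinet, fixed, 280 wide (its y), 240 deep, 246 high, one wide lower drawer under two small ones side by side; its top overhangs the fronts by 15; a flat instrument case (25 high) is fixed on top. Origin: on the bench (z = 0) under the middle of the closed drawer fronts' outer face; x points into the cabinet, away from the robot, y left, z up.
- drawer_lower (a joint): Wide lower drawer, front 274 wide, 106 high (from 24 to 130 above the bench): 0 shut, grows in m as it slides out along the cabinet's -x, 0.160 at its stop. It starts shut or up to 10 mm ajar, runs with about 2.5 N of friction plus light damping (6 N per m/s), and stays where it is left; its underside runs 24 mm above the bench.
- lower_handle (a point): Middle of the lower drawer's bow handle; moves with the drawer. A level U of 10 mm round steel bar, 56 wide overall, bar centre line 40 in front of the drawer front and 77 above the bench, two legs running back to the front, 35 free behind the bar. The cabinet rises close behind and above: tilt the gripper back 25 to 45 degrees, towards the robot.
- drawer_left (a joint): Upper left drawer, front 135 wide and 100 high (134 to 234 above the bench), same kind of handle, its middle 69.5 left of the cabinet's middle and 187 above the bench; 0 shut, up to 0.160 m open; starts shut.
- drawer_right (a joint): Upper right drawer, the mirror image of the upper left one (handle 69.5 right of the cabinet's middle, 187 above the bench); 0 shut, up to 0.160 m open; starts shut.
- flange: Loose bright aluminium hub flange, about 0.45 kg: round foot 96 in diameter and 14 thick with six small bolt holes, and a bored neck 51 in diameter, bore 31, rising to 70 above the underside. Origin: centre of its underside; z along the axis, up out of the neck. It stands on its foot on the bench in front of the drawers, its axis 110 to 145 in front of the drawer fronts.
- mat: Flat black rubber mat, fixed on the bench, 220 (its x) by 160 (its y), 4 thick, to the left or the right of the cabinet's front. Origin: centre of its underside.
- basket: Fixed pink plastic parts basket, 226 by 166, 76 high, on the side where the mat is not. Origin: centre of its underside.
- caliper: Loose digital caliper, 210 long (its x), 18 high, 46 to its jaw tips, lying on the bench near the robot. Origin: middle of its beam, at bench height.
- ring_flange: Loose plain flat steel ring, 116 outer and 72 inner diameter, 18 high, beside the cabinet. Origin: centre of its underside.
- drill_stand: Loose round blue stand, 110 in diameter, with upright drill bits, up to 85 high, beside the cabinet. Origin: centre of its underside.
Not all that is in view belongs to the job. Several things look just like the flange: the one meant starts farthest to the robot's right.

How it is judged:
On the way, in this order (a step that is already met when the one before it is completed fails the run):
1. the flange stands on its foot on the mat, let go and at rest, before the lower drawer is opened (still less than 30 mm out) (x of flange in the frame of mat between -0.065 and 0.065 m and y of flange in the frame of mat between -0.035 and 0.035 m and z of flange in the frame of mat between 0 and 0.008 m and angle between flange's own z axis and vertical below 0.1 rad and linear speed of flange below 0.02 m/s and contact force between the fingers and flange below 0.5 N and value of joint drawer_lower below 0.03 m), for 0.2 s.
2. the lower drawer is pulled fully open (at least 145 of its 160 mm) (value of joint drawer_lower above 0.145 m), for 0.2 s.
At the end, for the whole second after the job is handed in: Flange at rest, upright (0.1 rad), wholly on the mat (axis within 65 mm of its centre along the long side, 35 mm along the short); lower drawer open at least 145 of 160 mm, upper drawers under 20 mm; caliper, ring and drill stand within 30 mm of where they were (x of flange in the frame of mat between -0.065 and 0.065 m and y of flange in the frame of mat between -0.035 and 0.035 m and z of flange in the frame of mat between 0 and 0.008 m and angle between flange's own z axis and vertical below 0.1 rad and linear speed of flange below 0.02 m/s and value of joint drawer_lower above 0.145 m and value of joint each of drawer_left, drawer_right below 0.02 m and distance of each of caliper, ring_flange, drill_stand from where it was at the start of the episode below 0.03 m); the robot touches nothing.
It fails at once if the flange is dropped or knocked: it moves faster than 0.5 m/s with its underside less than 30 mm above the bench (as after a free fall of 13 mm or more) (height (world z) of flange below 0.03 m and linear speed of flange above 0.5 m/s).
It fails at once if the flange is tipped over (more than 60 degrees) (angle between flange's own z axis and vertical above 1.05 rad).
It fails at once if an upper drawer is pulled open by 30 mm or more (value of joint any of drawer_left, drawer_right above 0.03 m).
It fails at once if the caliper, the plain ring or the drill stand is moved more than 30 mm (distance of any of caliper, ring_flange, drill_stand from where it was at the start of the episode above 0.03 m).
It also fails if it takes over 51 s, if anything falls off the work surface, if the arm or the gripper's body presses on something with over 40 N, if the wrist force passes 120 N, or if a joint passes its speed limit or range.

### The arm

A 6-joint arm with a two-finger parallel gripper is mounted at the origin on the work surface. World frame = base frame: x ahead of the robot, y to its left, z up, the work surface at z = 0. Lengths are in m, angles in rad, forces in N, time in s.
With the tool pointing down it reaches from about 0.35 to 0.85 m from the base axis. Payload 8.1 kg.
Tool frame: the origin (TCP) lies at the very end of the fingers, on their centre line; the grasp point (between the pads) lies 19 mm behind it; z points along the fingers, y is the direction in which the jaws open and shut (so a half turn about z gives the same grasp; the last joint's range is limited). The gripper opens to 93 mm and grips with 3 to 60 N. Pads are 15 mm wide; open, the fingers measure 128 mm over their backs; the gripper's body (75 mm by 188 mm) begins 65 mm behind the grasp point.
Start: joints at [1.256, 0.13, 1.488, -0, 1.523, -0.085], TCP at [0.137, 0.584, 0.193] pointing down, gripper open.
Joint ranges: [-2.96, 2.96], [-0.89, 2.26], [0.02, 2.5], [-1.34, 4.48], [0, 2.73], [-2.66, 2.66]. Speed limits (rad/s): [2.39, 2.39, 2.79, 3.14, 3.14, 3.14].

### API

Orientations are given as a rotation vector (axis times angle).
In Python, from plant import robot gives the robot as it stands.
- The arm moves only by the shell command python3 -m inch 'ROWS' [FORCE]. ROWS is JSON, a list that holds one entry, the list of rows, each a list of 7 numbers: the shift along the tool's x, y, z in cm, then the turn, a rotation vector about the tool's x, y, z in degrees, then the gripper command: -1 is fully open, 1 is shut, values between are in proportion. A call has 1 to 5 rows; each row shifts and turns the commanded pose from where the row before left it, along the tool's axes as they then stand; what a row does not reach is not made up. A row lasts 1/10 s, in which the tool goes at most 50 mm and 8.59 degrees, less where a joint would pass 70% of its speed; a pose out of reach is approached as far as the arm can. A call with a gripper value outside its range is refused whole. The fingers move at their own pace and stop on an object; FORCE is the grip in N (left out, the last holds). Time passes only in rows, so rows that do not move let the fingers close. It gives the time, the measured TCP pose, the force and the opening at its end, in the units of the state.
- robot.read_state(): the state, without advancing time (a new reading comes with each control period).
- robot.read_camera(name): name is "scene" or "top" or "wrist"; returns a dict with "image" (384x512x3 uint8, blue, green, red), "K" (3x3 intrinsics, pixels), "distortion" ([k1, k2, p1, p2, k3] as OpenCV has them; the pictures are not rectified), "R" (3x3) and "t" (3): a world point X has camera coordinates R X + t; the wrist camera has in their place "tool_from_camera" (4x4, takes a point from camera to tool coordinates, whose origin is the TCP and whose axes are the flange's). Camera axes: x right, y down, z forward; pixel columns grow to the right and rows downward; lengths in m; the calibration is good to about 2 mm. A picture is of the moment at which its call begins: read the wrist's pose just before it. There is no depth.
- robot.close_job(): hands the job in, once; it reports no verdict.
The state is a dict: "t": time; "q": joint angles; "dq": joint speeds; "joint_torque": joint torques, N m; "tool_pos": TCP position; "orientation": TCP orientation; "force": force on the tool from outside, world axes, zero at the start; "wrist_torque": the same for the moment, N m; "opening": finger opening in m.
Only numpy, scipy, OpenCV 4.12 (cv2) and the standard library are available. Lean on these libraries where they do the work, as an engineer would, in place of code of your own. Each camera call takes 0.05 s, during which the arm holds its last target. There are 200 camera calls.

## Working session

There is one attempt and no reset: what is moved stays moved. The work goes in short steps, Python scripts to look and compute and a shell command to move; the robot and the scene stay as the last step left them, time stands still between calls to the robot, and variables do not carry over. Pictures are saved under pics/ and viewed, about 8 in all and at most 12, crops included, and the job is handed in when it is done.

```bash
ls; mkdir -p pics
python3 - <<'E'
from plant import robot
import cv2,numpy as np,pickle
s=robot.read_state();print({k:np.round(v,3).tolist() for k,v in s.items()})
d={}
for n in("scene","top"):
    c=robot.read_camera(n);d[n]=c;cv2.imwrite(f"pics/{n}0.png",c["image"]);print(n,np.round(c["K"],1).tolist(),np.round(c["distortion"],3),np.round(c["R"],3).tolist(),np.round(c["t"],3))
pickle.dump(d,open("cams.pkl","wb"))
E
```

```text
pics
{'t': 0.0, 'q': [1.256, 0.131, 1.489, -0.0, 1.523, -0.085], 'dq': [-0.0, 0.0, -0.0, -0.001, -0.001, -0.0], 'joint_torque': [-0.002, -55.983, -49.176, 0.077, 0.035, -0.0], 'tool_pos': [0.136, 0.584, 0.192], 'orientation': [-0.36, -3.121, 0.003], 'force': [-0.163, -0.726, 0.121], 'wrist_torque': [0.063, 0.055, 0.015], 'opening': 0.093}
scene [[425.4, 0.0, 256.9], [0.0, 425.4, 187.1], [0.0, 0.0, 1.0]] [0.042 0.    0.    0.    0.   ] [[-0.693, 0.721, 0.007], [0.68, 0.657, -0.326], [-0.24, -0.221, -0.945]] [ 0.271 -0.368  1.794]
top [[473.8, 0.0, 251.4], [0.0, 473.8, 200.8], [0.0, 0.0, 1.0]] [-0.16  0.    0.    0.    0.  ] [[-0.015, -1.0, 0.005], [-0.991, 0.014, -0.134], [0.133, -0.007, -0.991]] [0.102 0.523 1.609]
```

View pics/scene0.png

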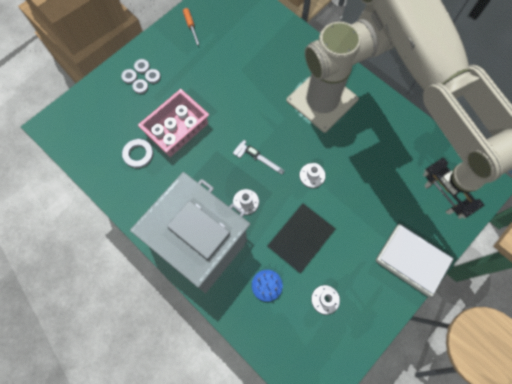

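View pics/top0.png

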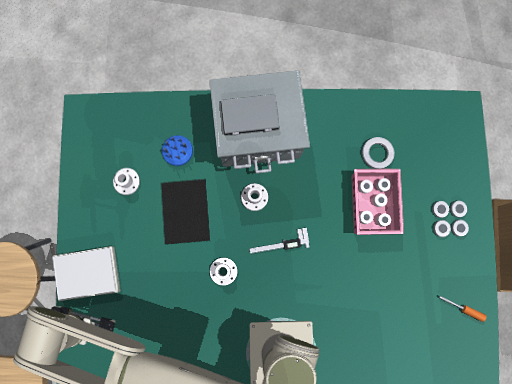

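The top picture shows the target flange at (255,197), the robot's rightmost of three. The mat is around (186,212), the caliper around (280,245), the lower handle around (262,165) and the cabinet front edge around (218..308,150..155). Next I'll measure these and look at an enlarged crop.

```bash
cat > h.py <<'E'
import numpy as np,cv2,pickle
from scipy.spatial.transform import Rotation as Ro
def ray(c,px):
    p=cv2.undistortPoints(np.float64(px).reshape(-1,1,2),c["K"],c["distortion"]).reshape(-1,2)
    R=np.array(c["R"]);t=np.array(c["t"])
    return -R.T@t,np.c_[p,np.ones(len(p))]@R
def plane(c,px,z):
    o,d=ray(c,px);return o+d*((z-o[2])/d[:,2])[:,None]
def proj(c,X):
    return cv2.projectPoints(np.float64(X).reshape(-1,1,3),cv2.Rodrigues(np.array(c["R"]))[0],np.array(c["t"]),c["K"],c["distortion"])[0].reshape(-1,2)
E
python3 - <<'E'
from h import *
d=pickle.load(open("cams.pkl","rb"))
for n,c in d.items():
    im=c["image"];hsv=cv2.cvtColor(im,cv2.COLOR_BGR2HSV)
    m=(im.max(2)<45).astype(np.uint8)
    cs=[x for x in cv2.findContours(m,0,2)[0] if cv2.contourArea(x)>1200]
    for x in cs:
        r=cv2.minAreaRect(x);b=cv2.boxPoints(r);P=plane(c,b,.004);C=P.mean(0);e=P[1]-P[0];f=P[2]-P[1]
        print(n,"mat",np.round(r[0]),np.round(C,4),np.round([np.linalg.norm(e),np.linalg.norm(f)],3),np.degrees(np.arctan2(e[1],e[0])),np.degrees(np.arctan2(f[1],f[0])))
    m=((hsv[...,1]<60)&(hsv[...,2]>90)).astype(np.uint8)
    x0,y0={"scene":(246,201),"top":(255,197)}[n]
    l=cv2.connectedComponentsWithStats(m)
    k=l[1][y0-9:y0+10,x0-9:x0+10];k=np.bincount(k[k>0]).argmax();print(n,"fl",l[2][k],plane(c,l[3][k],.03))
cr=[cv2.resize(d["top"]["image"][60:215,205:315],None,fx=5,fy=3.8*5/3.8*.77*1.0,interpolation=2) if 0 else cv2.resize(d["top"]["image"][95:215,205:315],None,fx=3.6,fy=3.6,interpolation=2),cv2.resize(d["scene"]["image"][165:285,130:240+0],None,fx=3.6,fy=3.6,interpolation=2) if 0 else cv2.resize(d["scene"]["image"][160:280,165:275],None,fx=3.6,fy=3.6,interpolation=2)]
cv2.imwrite("pics/crop.png",np.hstack(cr))
E
```

```text
scene fl [ 130  172  130  116 8027] [[0.74903596 0.0222972  0.03      ]]
top mat [185. 211.] [0.4949 0.3299 0.004 ] [0.16  0.218] -86.70968884961742 -176.0258537380004
top fl [241 183  27  28 552] [[0.5388811 0.0839478 0.03     ]]
```

View pics/crop.png

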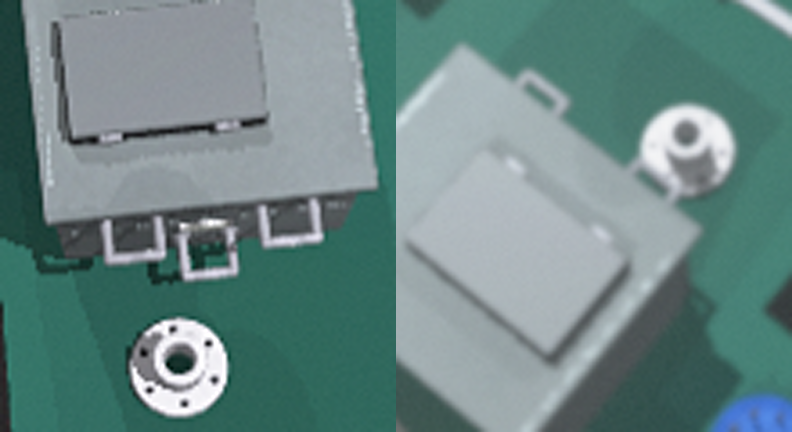

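Crop: flange bore at top-image px (255.6,195.3), foot centre (254.7,197.2). The lower handle bar's middle is at (263.6,171.4), and the upper bars are at (242.2,167.2) and (286.4,162.2). The cabinet top's front corners are visible in both views.

Run:
```python
from h import *
d=pickle.load(open("cams.pkl","rb"))
T=lambda x,y:(x/3.6+205-.4,y/3.6+95-.4); S=lambda x,y:((x-396)/3.6+165-.4,y/3.6+160-.4)
def p(n,c,pts,z): print(n,c,np.round(plane(d[c],pts,z),4).tolist())
p("bore","top",[T(182,361)],.07);p("foot","top",[T(179,368)],.014)
p("bore","scene",[S(688,133)],.07);p("foot","scene",[S(688,151)],.014)
p("low handle","top",[T(186,276),T(236,270),T(211,273)],.077)
p("up L,R","top",[T(134,260),T(293,241)],.187);p("up R","scene",[S(547,89)],.187)
p("corners","top",[T(47,222),T(377,187)],.246);p("corners","scene",[S(700,232),S(461,44)],.246)
c=d["scene"]["image"];m=(c.max(2)<60).astype(np.uint8)
for x in cv2.findContours(m,0,2)[0]:
    if cv2.contourArea(x)>700:
        r=cv2.minAreaRect(x);P=plane(d["scene"],cv2.boxPoints(r),.004);print(np.round(r[0]),np.round(P.mean(0),4),np.round(np.linalg.norm(np.diff(P,axis=0),axis=1),3))
s=Ro.from_rotvec([-0.36,-3.121,0.003]);print(s.as_matrix().round(3))
```

```text
bore top [[0.5397, 0.0814, 0.07]]
foot top [[0.5411, 0.0837, 0.014]]
bore scene [[0.5431, 0.0869, 0.07]]
foot scene [[0.5453, 0.0877, 0.014]]
low handle top [[0.62, 0.0764, 0.077], [0.6251, 0.0289, 0.077], [0.6226, 0.0527, 0.077]]
up L,R top [[0.6132, 0.1241, 0.187], [0.6285, -0.0169, 0.187]]
up R scene [[0.6306, -0.0137, 0.187]]
corners top [[0.635, 0.197, 0.246], [0.662, -0.0854, 0.246]]
corners scene [[0.64, 0.2007, 0.246], [0.6652, -0.0833, 0.246]]
[[-0.974  0.228 -0.   ]
 [ 0.228  0.974 -0.002]
 [-0.    -0.002 -1.   ]]
```

```bash
cat > to.py <<'E'
# usage: to.py x y z yawdeg tiltdeg : remaining move in tool axes (cm, deg)
import sys;from h import *;from plant import robot
x,y,z,w,a=map(float,sys.argv[1:]);s=robot.read_state()
R0=Ro.from_rotvec(s["orientation"])
ca,sa=np.cos(np.radians(a)),np.sin(np.radians(a))
Rt=Ro.from_euler("z",w,degrees=True)*Ro.from_matrix(np.array([[-ca,0,sa],[0,1,0],[-sa,0,-ca]]))
print("shift",(R0.inv().apply(np.array([x,y,z])-s["tool_pos"])*100).round(2),"turn",np.degrees((R0.inv()*Rt).as_rotvec()).round(1),"t",s["t"],"pos",np.round(s["tool_pos"],4),"f",np.round(s["force"],1),"op",round(s["opening"],4))
E
a='[[[-3.4,-2.62,0,0,0,0,-1],[-3.4,-2.62,0,0,0,0,-1],[-3.4,-2.62,0,0,0,0,-1],[-3.4,-2.62,0,0,0,0,-1],[-3.4,-2.62,0,0,0,0,-1]]]'
python3 -m inch '[[[-3.4,-2.62,0,0,0,0,-1],[-3.4,-2.62,0,0,0,0,-1],[-3.4,-2.62,0,0,0,0,-1],[-3.4,-2.62,0,0,0,0,-1],[-3.4,-2.62,0,0,0,0,-1]]]' 10
python3 to.py .5425 .085 .20 5.8 0
```

```text
t: 0.6
tool_pos: [0.2729, 0.4163, 0.1924]
orientation: [-0.36, -3.121, 0.001]
force: [1.0, 1.2, 0.2]
opening: 0.0929
shift [-33.79 -26.14  -0.76] turn [ -0.   -0.  -18.9] t 0.6 pos [0.2729 0.4163 0.1924] f [1.  1.2 0.2] op 0.0929
```

```bash
python3 -m inch '[[[-3.4,-2.62,0,0,0,0,-1],[-3.4,-2.62,0,0,0,0,-1],[-3.4,-2.62,0,0,0,0,-1],[-3.4,-2.62,0,0,0,0,-1],[-3.4,-2.62,0,0,0,0,-1]]]' >/dev/null
python3 -m inch '[[[-3.4,-2.62,0,0,0,0,-1],[-3.4,-2.62,0,0,0,0,-1],[-3.4,-2.62,0,0,0,0,-1],[-3.4,-2.62,0,0,0,0,-1],[-3.0,-2.4,-0.7,0,0,0,-1]]]' >/dev/null
python3 -m inch '[[[0,0,0,0,0,-6.3,-1],[0,0,0,0,0,-6.3,-1],[0,0,0,0,0,-6.3,-1],[0,0,0,0,0,0,-1]]]'
python3 to.py .5425 .085 .20 5.8 0
python3 - <<'E'
from h import *;from plant import robot
s=robot.read_state();c=robot.read_camera("wrist");cv2.imwrite("pics/w1.png",c["image"])
pickle.dump((s,c),open("w1.pkl","wb"));print(np.round(c["tool_from_camera"],3).tolist())
E
```

```text
t: 2.0
tool_pos: [0.5401, 0.0883, 0.1992]
orientation: [0.159, -3.137, 0.0]
force: [-0.0, -0.4, -1.0]
opening: 0.0925
shift [-0.21 -0.35 -0.08] turn [ 0.  -0.1  0. ] t 2.0 pos [0.5401 0.0883 0.1992] f [-0.  -0.4 -1. ] op 0.0925
[[0.0, -0.958, -0.286, 0.081], [1.0, 0.0, 0.0, -0.0], [-0.0, -0.286, 0.958, -0.192], [0.0, 0.0, 0.0, 1.0]]
```

View pics/w1.png

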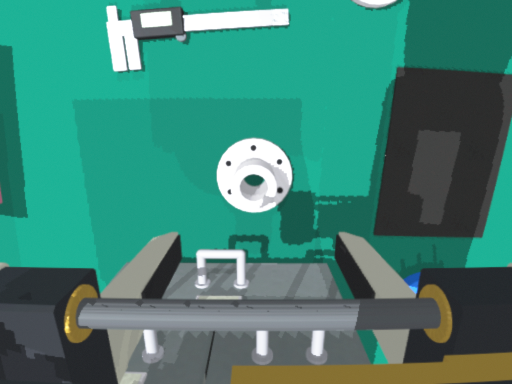

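Wrist picture: foot centre (255,176), neck top centre (254,185), lower handle bar from (199,254) to (243,254), mat's left edge around column 385.

```bash
cat >> h.py <<'E'
def wcam(s,c):
    M=np.eye(4);M[:3,:3]=Ro.from_rotvec(s["orientation"]).as_matrix();M[:3,3]=s["tool_pos"]
    W=np.linalg.inv(M@np.array(c["tool_from_camera"]));c=dict(c);c["R"]=W[:3,:3];c["t"]=W[:3,3];return c
E
python3 - <<'E'
from h import *
s,c=pickle.load(open("w1.pkl","rb"));c=wcam(s,c);im=c["image"]
p=lambda n,q,z:print(n,np.round(plane(c,q,z),4).tolist())
p("neck",[(254,185)],.07);p("foot",[(255,175.5)],.014);p("foot lr",[(217,176),(293,176)],.014);p("foot tb",[(255,139),(255,212)],.0)
p("bar",[(199,254),(243,254),(221,254)],.077)
m=((im.max(2)<70)).astype(np.uint8)
for x in cv2.findContours(m,0,2)[0]:
    if cv2.contourArea(x)>5000:
        r=cv2.minAreaRect(x);print(r);P=plane(c,cv2.boxPoints(r),.004);print("mat?",P.round(3).tolist(),P.mean(0).round(4))
p("mat corners",[(393,69),(515,76),(375,235),(484,240)],.004)
E
```

```text
neck [[0.5407, 0.084, 0.07]]
foot [[0.5422, 0.0847, 0.014]]
foot lr [[0.5478, 0.0366, 0.014], [0.5379, 0.133, 0.014]]
foot tb [[0.4978, 0.0802, 0.0], [0.596, 0.09, 0.0]]
bar [[0.6268, 0.0289, 0.077], [0.6215, 0.0793, 0.077], [0.6241, 0.0541, 0.077]]
((457.0, 314.5), (95.0, 108.0), 90.0)
mat? [[0.657, 0.313, 0.004], [0.643, 0.481, 0.004], [0.821, 0.552, 0.004], [0.831, 0.358, 0.004]] [0.7382 0.4258 0.004 ]
((58.5, 325.0), (116.0, 117.0), 90.0)
mat? [[0.722, -0.283, 0.004], [0.7, -0.101, 0.004], [0.925, -0.113, 0.004], [0.961, -0.328, 0.004]] [ 0.8268 -0.2062  0.004 ]
((444.5843811035156, 154.78695678710938), (119.5149917602539, 176.66107177734375), 8.063246726989746)
mat? [[0.61, 0.257, 0.004], [0.384, 0.241, 0.004], [0.383, 0.396, 0.004], [0.62, 0.439, 0.004]] [0.4993 0.3334 0.004 ]
mat corners [[0.3963, 0.2374, 0.004], [0.3838, 0.3949, 0.004], [0.6116, 0.2602, 0.004], [0.6042, 0.4222, 0.004]]
```

```bash
python3 -m inch '[[[-0.1,-0.4,3,0,0,0,-1],[0,0,3.5,0,0,0,-1],[0,0,4,0,0,0,-1],[0,0,3.5,0,0,0,-1],[0,0,2.9,0,0,0,-1]]]'
python3 -m inch '[[[0,0,0,0,0,0,-1],[0,0,0,0,0,0,1],[0,0,0,0,0,0,1],[0,0,0,0,0,0,1],[0,0,0,0,0,0,1]]]' 25
python3 to.py .5415 .0845 .03 5.8 0
```

```text
t: 2.55
tool_pos: [0.5404, 0.0847, 0.0284]
orientation: [0.152, -3.136, 0.0]
force: [0.2, 0.4, -1.1]
opening: 0.0929
t: 3.05
tool_pos: [0.543, 0.0847, 0.0326]
orientation: [-0.156, 3.135, 0.0]
force: [0.7, -0.3, -0.2]
opening: 0.0658
shift [ 0.16 -0.    0.26] turn [-0.   0.2 -0.1] t 3.05 pos [0.543  0.0847 0.0326] f [ 0.7 -0.3 -0.2] op 0.0658
```

```bash
python3 -m inch '[[[0,0,0,0,0,0,1],[0,0,0,0,0,0,1],[0,0,0,0,0,0,1],[0,0,0,0,0,0,1],[0,0,0,0,0,0,1]]]'
```

```text
t: 3.55
tool_pos: [0.5422, 0.0844, 0.0314]
orientation: [-0.157, 3.137, -0.001]
force: [-0.8, -1.9, 6.5]
opening: 0.0498
```

```bash
python3 -m inch '[[[0,0,0,0,0,0,1],[0,0,-0.5,0,0,0,1],[0,0,-1.5,0,0,0,1],[0,0,-2.5,0,0,0,1],[0,0,-3,0,0,0,1]]]' 30
python3 -m inch '[[[0,0,-2.5,0,0,0,1],[0,0,0,0,0,0,1],[0,0,0,0,0,0,1]]]'
python3 to.py .497 .330 .14 5.8 0
```

```text
t: 4.05
tool_pos: [0.5401, 0.0846, 0.1057]
orientation: [0.157, -3.134, -0.0]
force: [1.3, 1.0, -4.0]
opening: 0.0497
t: 4.35
tool_pos: [0.5419, 0.0847, 0.131]
orientation: [-0.157, 3.137, 0.0]
force: [0.3, 0.3, -4.3]
opening: 0.0496
shift [ 2.01 24.86 -0.9 ] turn [ 0.   0.  -0.1] t 4.35 pos [0.5419 0.0847 0.131 ] f [ 0.3  0.3 -4.3] op 0.0496
```

```bash
python3 -m inch '[[[0.2,1.5,0,0,0,0,1],[0.2,2.5,0,0,0,0,1],[0.3,3.5,0,0,0,0,1],[0.3,3.5,0,0,0,0,1],[0.3,3.5,0,0,0,0,1]]]'
python3 -m inch '[[[0.3,3.5,0,0,0,0,1],[0.2,3.4,0,0,0,0,1],[0.2,2.5,0,0,0,0,1],[0,1,0,0,0,0,1],[0,0,0,0,0,0,1]]]'
python3 to.py .497 .330 .036 5.8 0
python3 - <<'E'
from h import *;from plant import robot
c=robot.read_camera("top");c2=robot.read_camera("wrist")
cv2.imwrite("pics/p2.png",np.hstack([cv2.resize(c["image"][150:280,130:300],(400,306)),cv2.resize(c2["image"],(400,306))]))
E
```

```text
t: 4.85
tool_pos: [0.512, 0.2291, 0.1284]
orientation: [0.157, -3.134, 0.001]
force: [-0.1, 0.1, -3.8]
opening: 0.0494
t: 5.35
tool_pos: [0.4952, 0.3314, 0.1289]
orientation: [0.161, -3.135, 0.002]
force: [0.2, -0.5, -4.1]
opening: 0.0495
shift [-0.19 -0.15  9.29] turn [-0.1 -0.2  0.1] t 5.35 pos [0.4952 0.3314 0.1289] f [ 0.2 -0.5 -4.1] op 0.0495
```

View pics/p2.png

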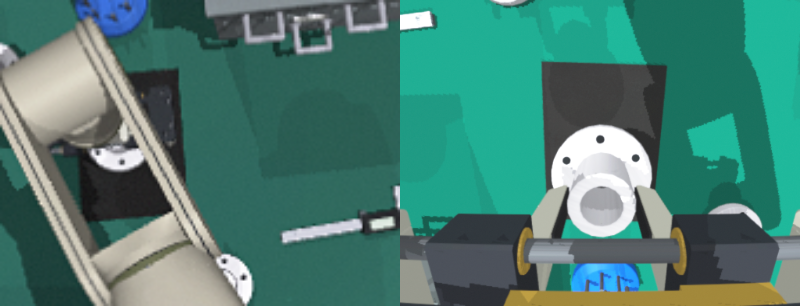

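The flange is held upright over the mat. Lowering it, slowly near the end.

```bash
python3 -m inch '[[[-0.1,-0.1,1.5,0,0,0,1],[0,0,2.2,0,0,0,1],[0,0,2.0,0,0,0,1],[0,0,1.2,0,0,0,1],[0,0,0.7,0,0,0,1]]]'
python3 -m inch '[[[0,0,0.4,0,0,0,1],[0,0,0.3,0,0,0,1],[0,0,0.3,0,0,0,1],[0,0,0.2,0,0,0,1],[0,0,0,0,0,0,1]]]'
python3 to.py .497 .330 .0354 5.8 0
```

```text
t: 5.95
tool_pos: [0.4973, 0.3279, 0.0526]
orientation: [0.155, -3.135, 0.002]
force: [0.1, 0.1, -4.5]
opening: 0.0497
t: 6.45
tool_pos: [0.4981, 0.3296, 0.043]
orientation: [-0.157, 3.137, 0.0]
force: [-1.1, 0.2, -4.1]
opening: 0.0497
shift [0.11 0.05 0.76] turn [ 0.   0.  -0.1] t 6.45 pos [0.4981 0.3296 0.043 ] f [-1.1  0.2 -4.1] op 0.0497
```

```bash
python3 -m inch '[[[0,0,0.2,0,0,0,1],[0,0,0.2,0,0,0,1],[0,0,0.15,0,0,0,1],[0,0,0,0,0,0,1],[0,0,0,0,0,0,1]]]'
python3 -m inch '[[[0,0,0.1,0,0,0,1],[0,0,0,0,0,0,1],[0,0,0.1,0,0,0,1],[0,0,0,0,0,0,1]]]'
```

```text
t: 6.95
tool_pos: [0.498, 0.3294, 0.0373]
orientation: [0.157, -3.138, 0.0]
force: [-0.2, 0.0, -3.7]
opening: 0.0495
t: 7.35
tool_pos: [0.4982, 0.3295, 0.0356]
orientation: [-0.157, 3.137, 0.0]
force: [-0.6, -1.3, -2.8]
opening: 0.0496
```

```bash
python3 -m inch '[[[0,0,0.1,0,0,0,1],[0,0,0,0,0,0,1],[0,0,0,0,0,0,1]]]'
```

```text
t: 7.65
tool_pos: [0.4981, 0.3296, 0.0355]
orientation: [-0.157, 3.137, 0.0]
force: [-4.2, -1.8, 5.4]
opening: 0.0497
```

Contact felt (+5 N); releasing.

```bash
python3 -m inch '[[[0,0,0,0,0,0,0.1],[0,0,0,0,0,0,-0.3],[0,0,0,0,0,0,-1],[0,0,0,0,0,0,-1],[0,0,0,0,0,0,-1]]]'
python3 -m inch '[[[0,0,0,0,0,0,-1],[0,0,0,0,0,0,-1],[0,0,0,0,0,0,-1],[0,0,0,0,0,0,-1]]]'
python3 to.py .5 .06 .2 5.8 0
```

```text
t: 8.15
tool_pos: [0.4982, 0.3295, 0.0344]
orientation: [-0.157, 3.137, 0.0]
force: [-0.5, 0.1, 0.1]
opening: 0.0771
t: 8.55
tool_pos: [0.498, 0.3294, 0.0343]
orientation: [0.157, -3.138, 0.0]
force: [-0.1, -0.0, -0.4]
opening: 0.0929
shift [  2.5  -26.83 -16.57] turn [-0.  -0.  -0.1] t 8.55 pos [0.498  0.3294 0.0343] f [-0.1 -0.  -0.4] op 0.0929
```

```bash
python3 -m inch '[[[0,0,-1.5,0,0,0,-1],[0,0,-3,0,0,0,-1],[0,0,-4,0,0,0,-1],[0,0,-4,0,0,0,-1],[0,0,-4,0,0,0,-1]]]'
python3 -m inch '[[[0.2,-3,0,0,0,0,-1],[0.2,-4,0,0,0,0,-1],[0.3,-4,0,0,0,0,-1],[0.3,-4,0,0,0,0,-1],[0.3,-4,0,0,0,0,-1]]]'
python3 -m inch '[[[0.3,-4,0,0,0,0,-1],[0.3,-4,0,0,0,0,-1],[0,0,0,0,0,0,-1]]]'
python3 to.py .54 .045 .2 5.8 35
python3 - <<'E'
from h import *;from plant import robot
print(np.round(robot.read_state()["q"],3))
c=robot.read_camera("top");cv2.imwrite("pics/top3.png",c["image"]);pickle.dump(c,open("top3.pkl","wb"))
cv2.imwrite("pics/p3.png",cv2.resize(c["image"][90:270,110:330],None,fx=3.2,fy=3.2,interpolation=2))
E
```

```text
t: 9.05
tool_pos: [0.4979, 0.3294, 0.2023]
orientation: [-0.157, 3.137, 0.001]
force: [0.8, -0.2, -0.1]
opening: 0.093
t: 9.55
tool_pos: [0.5041, 0.1377, 0.2008]
orientation: [-0.158, 3.136, 0.0]
force: [-0.2, 0.0, -0.3]
opening: 0.093
t: 9.85
tool_pos: [0.5064, 0.0547, 0.2008]
orientation: [-0.15, 3.137, -0.003]
force: [0.2, 0.6, -0.7]
opening: 0.0929
shift [-3.25 -1.29  0.08] turn [ -0.2 -34.9  -0.3] t 9.85 pos [0.5064 0.0547 0.2008] f [ 0.2  0.6 -0.7] op 0.0929
[ 0.008 -0.122  1.726 -0.002  1.535 -1.658]
```

View pics/p3.png

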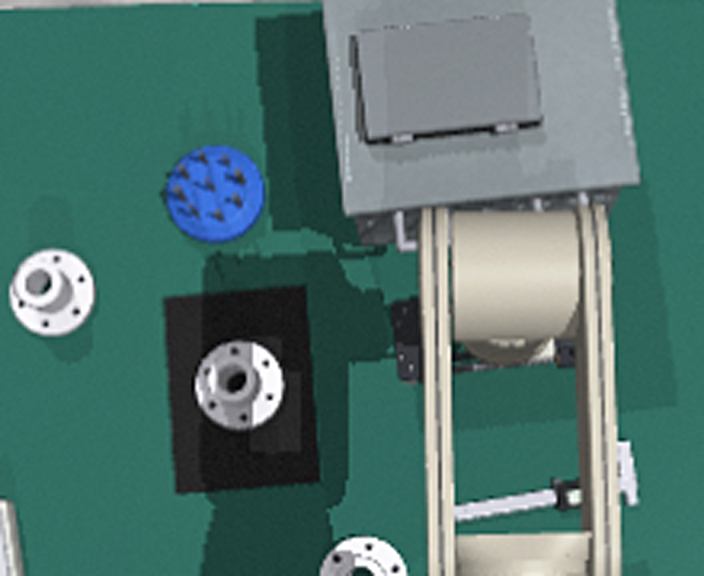

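The flange stands upright near the mat's centre, and the caliper and drill stand are undisturbed. Next I tilt 35° and approach the handle.

```bash
python3 -m inch '[[[0,-0.3,0,0,-7,0,-1],[0,-0.3,0,0,-7,0,-1],[0,-0.2,0,0,-7,0,-1],[0,0,0,0,-7,0,-1],[0,0,0,0,-7,0,-1]]]'
python3 -m inch '[[[0,0,0,0,0,0,-1],[0,0,0,0,0,0,-1]]]' >/dev/null
python3 to.py .581 .049 .143 5.8 35
python3 -c "
from plant import robot;print(robot.read_state()['q'])"
```

```text
t: 10.4
tool_pos: [0.5075, 0.0524, 0.2011]
orientation: [-0.128, 2.522, 0.042]
force: [-1.0, 0.5, 1.1]
opening: 0.0926
shift [-2.73 -1.01  8.93] turn [-0.  -0.1 -0. ] t 10.6 pos [0.5068 0.0516 0.2006] f [ 0.5 -0.8  1.4] op 0.0933
[-0.08306131 -0.87193018  2.37578741  0.121929    1.03906134 -1.78389461]
```

Run:
```python
import numpy as np
from scipy.optimize import least_squares as ls
D=[(.600,.192,.131,1.489,1.523),(.5093,.2008,-.122,1.726,1.535),(.5094,.2006,-.872,2.376,1.039)]
def fk(p,q2,q3,q5):
    d,L1,L2,Lt,e=p;b=q2+q3;s=b+q5
    return np.array([L1*np.sin(q2)+L2*np.sin(b)+e*np.cos(b)*0+Lt*np.sin(s)+e,d+L1*np.cos(q2)+L2*np.cos(b)+Lt*np.cos(s)])
f=lambda p:np.concatenate([fk(p,*o[2:])-o[:2] for o in D])
r=ls(f,[.3,.45,.45,.25,0]);print(r.x.round(3),np.abs(r.fun).max())
for tilt in (15,20,25,30,35,40):
  for x,z in((.640,.061),(.505,.061),(.478,.061),(.478,.1)):
    g=lambda q:np.r_[fk(r.x,*q)-[x,z],q.sum()-np.pi+np.radians(tilt)]
    s=ls(g,[-.3,2.,1.2]);print(tilt,x,z,s.x.round(2),s.cost<1e-6)
```

```text
[0.278 0.368 0.543 0.424 0.01 ] 0.000163398399466691
15 0.64 0.061 [0.02 1.88 0.98] True
15 0.505 0.061 [-0.38  2.23  1.03] True
15 0.478 0.061 [-0.47  2.3   1.06] True
15 0.478 0.1 [-0.5   2.24  1.14] True
20 0.64 0.061 [-0.07  1.99  0.87] True
20 0.505 0.061 [-0.49  2.33  0.96] True
20 0.478 0.061 [-0.6   2.39  0.99] True
20 0.478 0.1 [-0.62  2.34  1.08] True
25 0.64 0.061 [-0.15  2.09  0.77] True
25 0.505 0.061 [-0.61  2.43  0.88] True
25 0.478 0.061 [-0.72  2.5   0.93] True
25 0.478 0.1 [-0.75  2.44  1.02] True
30 0.64 0.061 [-0.23  2.19  0.65] True
30 0.505 0.061 [-0.73  2.53  0.82] True
30 0.478 0.061 [-0.87  2.6   0.88] True
30 0.478 0.1 [-0.89  2.54  0.97] True
35 0.64 0.061 [-0.3   2.29  0.54] True
35 0.505 0.061 [-0.87  2.64  0.76] True
35 0.478 0.061 [-1.03  2.71  0.85] True
35 0.478 0.1 [-1.05  2.64  0.93] True
40 0.64 0.061 [-0.37  2.39  0.42] True
40 0.505 0.061 [-1.03  2.75  0.72] True
40 0.478 0.061 [-1.24  2.83  0.85] True
40 0.478 0.1 [-1.24  2.76  0.92] True
```

35° tilt is fine at the shut drawer, but joint 3 would run past its 2.5 limit near the open end. So I grip at 35°, pull about 5 cm, re-tilt to about 12° with the fingers open, then pull the rest.

```bash
python3 -m inch '[[[-0.6,-0.2,2,0,0,0,-1],[-0.7,-0.3,2.2,0,0,0,-1],[-0.7,-0.3,2.4,0,0,0,-1],[-0.7,-0.2,2.3,0,0,0,-1],[0,0,0,0,0,0,-1]]]' >/dev/null
python3 -m inch '[[[0,0,0,0,0,0,-1]]]' >/dev/null
python3 to.py .638 .055 .061 5.8 35
python3 - <<'E'
from h import *;from plant import robot
s=robot.read_state();c=robot.read_camera("wrist");cv2.imwrite("pics/w4.png",c["image"]);pickle.dump((s,c),open("w4.pkl","wb"))
E
```

```text
shift [0.13 0.05 9.97] turn [ 0.  -0.1 -0. ] t 11.2 pos [0.5824 0.0488 0.1435] f [-0.   1.7 -0.3] op 0.0928
```

View pics/w4.png

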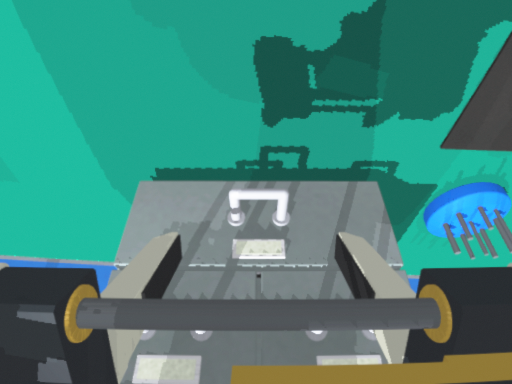

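The handle bar runs from (230,194) to (288,194), centred between the fingers. Checking its x by ray, then going in.

```bash
python3 - <<'E'
from h import *
s,c=pickle.load(open("w4.pkl","rb"));c=wcam(s,c);print(plane(c,[(232,194),(286,194),(259,194)],.077).round(4))
E
python3 -m inch '[[[0,0,2.5,0,0,0,-1],[0,0,2.5,0,0,0,-1],[0.1,0,2,0,0,0,-1],[0,0,1.5,0,0,0,-1],[0,0,0,0,0,0,-1]]]'
python3 to.py .638 .055 .061 5.8 35
```

```text
[[0.6269 0.029  0.077 ]
 [0.6218 0.0791 0.077 ]
 [0.6244 0.054  0.077 ]]
t: 11.75
tool_pos: [0.6288, 0.0534, 0.0717]
orientation: [-0.127, 2.53, 0.04]
force: [0.7, -0.2, 0.1]
opening: 0.0928
shift [-0.15  0.07  1.41] turn [-0.  -0.1 -0. ] t 11.75 pos [0.6288 0.0534 0.0717] f [ 0.7 -0.2  0.1] op 0.0928
```

```bash
python3 -m inch '[[[-0.1,0,0.7,0,0,0,-1],[0,0,0.7,0,0,0,-1],[0,0,0,0,0,0,0.9],[0,0,0,0,0,0,0.9],[0,0,0,0,0,0,0.9]]]' 25
python3 -m inch '[[[0,0,0,0,0,0,0.9],[0,0,0,0,0,0,0.9],[0,0,0,0,0,0,0.9],[0,0,0,0,0,0,0.9],[0,0,0,0,0,0,0.9]]]'
python3 to.py .588 .050 .061 5.8 35
```

```text
t: 12.25
tool_pos: [0.6372, 0.0539, 0.0612]
orientation: [-0.127, 2.528, 0.04]
force: [0.6, 0.2, 0.7]
opening: 0.0733
t: 12.75
tool_pos: [0.6372, 0.0539, 0.0608]
orientation: [-0.127, 2.529, 0.04]
force: [-0.6, -0.8, 1.3]
opening: 0.0336
shift [ 4.03  0.1  -2.84] turn [-0.  -0.  -0.1] t 12.75 pos [0.6372 0.0539 0.0608] f [-0.6 -0.8  1.3] op 0.0336
```

The opening passed 56 mm without stopping. Looking.

Run:
```python
from h import *;from plant import robot
s=robot.read_state();print(s["opening"]);c=robot.read_camera("wrist");d=robot.read_camera("scene");cv2.imwrite("pics/w5.png",np.hstack([c["image"][100:,:][:, 60:460],cv2.resize(d["image"][150:250,170:310],(398,284))]));pickle.dump((s,c),open("w5.pkl","wb"))
```

```text
0.033639739460271864
```

View pics/w5.png

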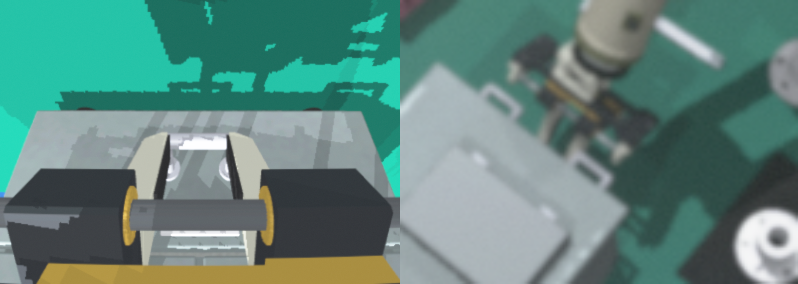

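```bash
python3 - <<'E'
from h import *
s,c=pickle.load(open("w5.pkl","rb"));c=wcam(s,c)
R=Ro.from_rotvec(s["orientation"]).as_matrix();T=np.array(s["tool_pos"])
X=lambda a:np.array([.6233,.0537,.077])+a*np.array([-.101,.995,0])
front=lambda a:X(a)+.04*np.array([.995,.101,0])
pts={"barL":X(.023),"barR":X(-.023),"bossL":front(.023),"bossR":front(-.023),"TCP":T,"tipL":T+R[:,1]*.0168,"grasp":T-R[:,2]*.019}
for k,v in pts.items(): print(k,(proj(c,v)[0]-[60,100]).round(1),v.round(3))
cv2.imwrite("pics/w5z.png",cv2.resize(c["image"][220:320,190:330],(784,560),interpolation=2))
print(c["K"])
E
python3 -m inch '[[[0,0,0,0,0,0,0.9],[0,0,0,0,0,0,0.9],[0,0,0,0,0,0,0.9],[0,0,0,0,0,0,0.9],[0,0,0,0,0,0,0.9]]]'
```

```text
barL [237.3 140.2] [0.621 0.077 0.077]
barR [162.8 140.3] [0.626 0.031 0.077]
bossL [231.6 168.5] [0.661 0.081 0.077]
bossR [167.9 168.5] [0.665 0.035 0.077]
TCP [198.1 130.1] [0.637 0.054 0.061]
tipL [222.5 130.1] [0.635 0.071 0.061]
grasp [198.1 141.8] [0.626 0.053 0.076]
[[302.59948719   0.         257.79022932]
 [  0.         302.59948719 198.03681576]
 [  0.           0.           1.        ]]
t: 13.35
tool_pos: [0.6371, 0.054, 0.0608]
orientation: [-0.127, 2.529, 0.04]
force: [-1.9, 0.0, 0.1]
opening: 0.0049
```

View pics/w5z.png

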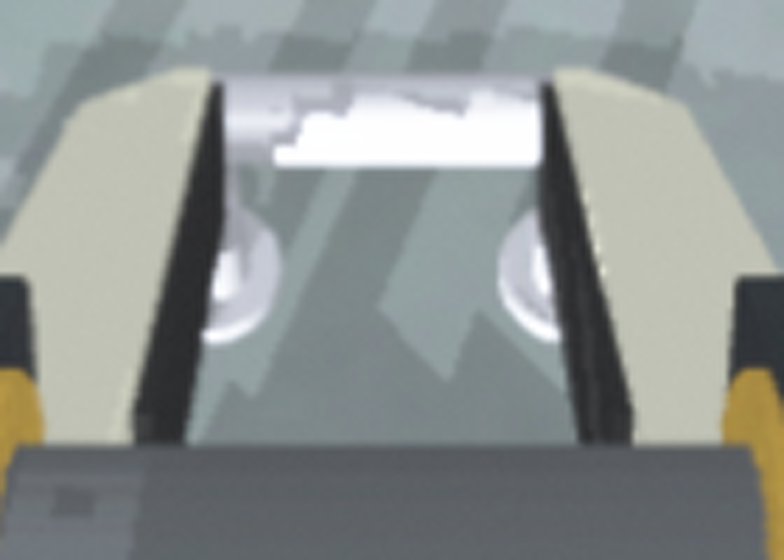

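```bash
python3 -m inch '[[[0.4,0,-0.3,0,0,0,0.9],[0.4,0,-0.3,0,0,0,0.9],[0,0,0,0,0,0,0.9]]]'
python3 -m inch '[[[0.4,0,-0.3,0,0,0,0.9],[0.4,0,-0.3,0,0,0,0.9],[0,0,0,0,0,0,0.9]]]'
python3 - <<'E'
from h import *;from plant import robot
s=robot.read_state();c=robot.read_camera("wrist");cv2.imwrite("pics/w6.png",cv2.resize(c["image"][200:330,170:350],(774,559),interpolation=2));pickle.dump((s,c),open("w6.pkl","wb"))
c=wcam(s,c);X=np.array([.6233,.0537,.077]);print([(proj(c,X+[-a,-a*.1,0])[0]-[170,200])*4.3 for a in (0,.01,.02)])
E
```

```text
t: 13.65
tool_pos: [0.6261, 0.053, 0.0605]
orientation: [-0.127, 2.53, 0.04]
force: [-0.1, 0.8, 0.3]
opening: 0.0052
t: 13.95
tool_pos: [0.6164, 0.0519, 0.0611]
orientation: [-0.127, 2.529, 0.04]
force: [-0.5, 0.4, -0.2]
opening: 0.0043
[array([385.55373771, 239.91022622]), array([385.9405782 , 208.43188554]), array([386.35970214, 174.26433212])]
```

View pics/w6.png

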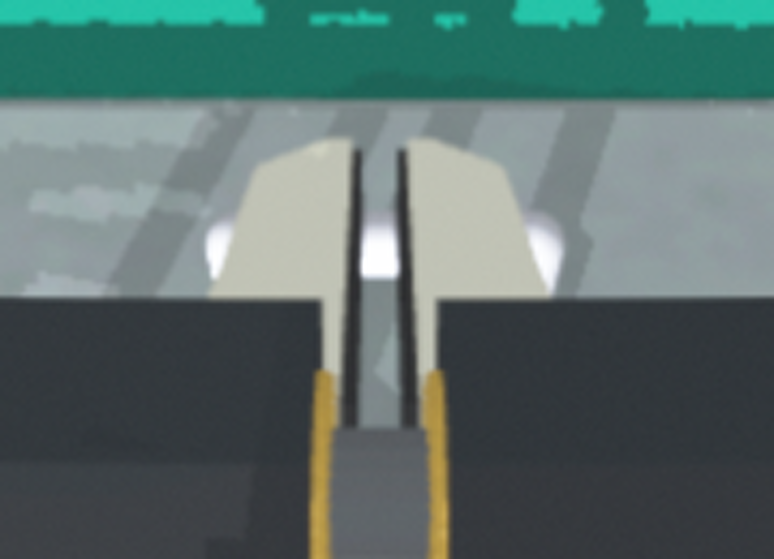

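The bar is still where it was measured, and the fingers passed over it without touching. Back-computing from w4, a half-gap of 77 px means the fingertips are about 25 mm behind the nominal TCP. I'll open, go about 17 mm deeper (safe even if the nominal TCP is right), and grip again.

```bash
python3 -m inch '[[[0,0,-1.5,0,0,0,-1],[0,0,-1.5,0,0,0,-1],[0,0,-1,0,0,0,-1],[0,0,0,0,0,0,-1],[0,0,0,0,0,0,-1]]]' >/dev/null
python3 -m inch '[[[0,0,0,0,0,0,-1],[0,0,0,0,0,0,-1],[0,0,0,0,0,0,-1],[0,0,0,0,0,0,-1],[0,0,0,0,0,0,-1]]]'
python3 -m inch '[[[0,0,0,0,0,0,-1],[0,0,0,0,0,0,-1]]]' >/dev/null
python3 to.py .625 .053 .080 5.8 35; python3 to.py .648 .0555 .047 5.8 35
python3 - <<'E'
from h import *;from plant import robot
s=robot.read_state();c=robot.read_camera("wrist");cv2.imwrite("pics/w7.png",c["image"]);c=wcam(s,c)
R=Ro.from_rotvec(s["orientation"]).as_matrix();T=np.array(s["tool_pos"]);h=s["opening"]/2
for z in(0,-.01,-.02,-.03):print(z,[proj(c,T+R@[x,h,z])[0].round(0) for x in(-.0075,.0075)])
g=cv2.cvtColor(c["image"],cv2.COLOR_BGR2GRAY)
print(g[225:265:3,325:361:3])
E
```

```text
t: 15.0
tool_pos: [0.5943, 0.0497, 0.0939]
orientation: [-0.127, 2.529, 0.04]
force: [0.4, 0.7, -0.2]
opening: 0.0803
shift [-1.71  0.02  2.93] turn [-0.  -0.  -0.1] t 15.2 pos [0.5944 0.0497 0.0942] f [-0.4 -0.3 -0.4] op 0.0919
shift [-1.72  0.04  6.96] turn [-0.  -0.  -0.1] t 15.2 pos [0.5944 0.0497 0.0942] f [-0.4 -0.3 -0.4] op 0.0919
0 [array([324., 240.]), array([326., 220.])]
-0.01 [array([327., 246.]), array([329., 225.])]
-0.02 [array([331., 253.]), array([332., 231.])]
-0.03 [array([335., 261.]), array([337., 238.])]
[[133 135 137 137 138 137 137 140 141 139 137 117]
 [133 135 135 135 137 137 135 137 140 139 136 116]
 [138 136 135 135 137 145 143 136 136 140 133 116]
 [138 137 136 134 129 177 172 171 163 146 125 117]
 [137 135 137 129  46 210 172 172 172 172 171 164]
 [138 137 137 128  52  66 173 171 172 171 172 173]
 [139 139 139 112  52  48 132 171 171 172 172 172]
 [136 139 138  98  52  51  46 161 172 172 172 172]
 [136 137 138  81  52  52  40  80 169 171 173 172]
 [135 135 135  66  52  51  42  43 137 173 172 171]
 [135 135 135  62  52  52  47  38  54 209 172 171]
 [138 138 137  67  51  52  48  40  41 122 190 171]
 [138 139 137 126  51  52  50  39  42  43 217 173]
 [138 138 137 136  66  52  52  40  39  52  78 202]]
```

Both pixel coordinates of the pad corner (335,235) put the tips about 26 mm behind the nominal TCP. The deeper target puts the bar about 12 mm inside the tips. Going in.

```bash
python3 -m inch '[[[-0.9,0,1.2,0,0,0,-1],[-0.8,0,1.6,0,0,0,-1],[0,0,1.6,0,0,0,-1],[0,0,1.3,0,0,0,-1],[0,0,0.6,0,0,0,-1]]]'
python3 -m inch '[[[0,0,0.6,0,0,0,-1],[0,0,0,0,0,0,0.9],[0,0,0,0,0,0,0.9],[0,0,0,0,0,0,0.9],[0,0,0,0,0,0,0.9]]]' 25
python3 to.py .648 .0555 .047 5.8 35
python3 -m inch '[[[0,0,0,0,0,0,0.9],[0,0,0,0,0,0,0.9],[0,0,0,0,0,0,0.9],[0,0,0,0,0,0,0.9],[0,0,0,0,0,0,0.9]]]'
```

```text
t: 15.75
tool_pos: [0.6439, 0.0547, 0.0509]
orientation: [-0.127, 2.53, 0.04]
force: [-0.2, -0.3, 0.5]
opening: 0.0928
t: 16.25
tool_pos: [0.6478, 0.055, 0.0481]
orientation: [-0.127, 2.528, 0.04]
force: [0.1, 0.1, -0.5]
opening: 0.0653
shift [0.04 0.05 0.1 ] turn [-0.   0.  -0.1] t 16.25 pos [0.6478 0.055  0.0481] f [ 0.1  0.1 -0.5] op 0.0653
t: 16.75
tool_pos: [0.6476, 0.0561, 0.0478]
orientation: [-0.127, 2.528, 0.042]
force: [-1.4, 6.6, 2.0]
opening: 0.0553
```

Gripped at 55 mm. Pulling about 5 cm.

```bash
python3 -m inch '[[[0.4,0,-0.29,0,0,0,0.9],[0.82,0,-0.57,0,0,0,0.9],[0.82,0,-0.57,0,0,0,0.9],[0.82,0,-0.57,0,0,0,0.9],[0.82,0,-0.57,0,0,0,0.9]]]' 30
python3 -m inch '[[[0.4,0,-0.28,0,0,0,0.9],[0,0,0,0,0,0,0.9],[0,0,0,0,0,0,0.9]]]'
python3 to.py .598 .0505 .047 5.8 35;  python3 -c "
from plant import robot;print(robot.read_state()['q'])"
```

```text
t: 17.25
tool_pos: [0.6028, 0.0517, 0.0478]
orientation: [-0.127, 2.528, 0.042]
force: [2.8, 8.5, 0.1]
opening: 0.0545
t: 17.55
tool_pos: [0.5979, 0.0512, 0.0478]
orientation: [-0.127, 2.529, 0.042]
force: [-3.3, 7.3, 3.6]
opening: 0.055
shift [ 0.04 -0.07  0.07] turn [ 0.1 -0.  -0.1] t 17.55 pos [0.5979 0.0512 0.0478] f [-3.3  7.3  3.6] op 0.055
[-0.06470505 -0.29767256  2.311204    0.18967002  0.53215304 -1.8700337 ]
```

```bash
python3 -m inch '[[[0,0,0,0,0,0,-1],[0,0,0,0,0,0,-1],[0,0,0,0,0,0,-1],[0,0,0,0,0,0,-1]]]'
python3 to.py .5837 .0497 .040 5.8 15
```

```text
t: 17.95
tool_pos: [0.5981, 0.0499, 0.0473]
orientation: [-0.126, 2.529, 0.04]
force: [0.6, -0.9, -0.4]
opening: 0.0824
shift [ 1.6   0.13 -0.22] turn [-0.  20.  -0.1] t 17.95 pos [0.5981 0.0499 0.0473] f [ 0.6 -0.9 -0.4] op 0.0824
```

```bash
python3 -m inch '[[[0.4,0,0,0,5,0,-0.9],[0.4,0,-0.05,0,5,0,-0.9],[0.4,0,-0.1,0,5,0,-0.9],[0.4,0,-0.1,0,5,0,-0.9],[0,0,0,0,0,0,-0.9]]]'
python3 to.py .5837 .0497 .040 5.8 15
python3 -m inch '[[[0,0,0,0,0,0,0.9],[0,0,0,0,0,0,0.9],[0,0,0,0,0,0,0.9],[0,0,0,0,0,0,0.9],[0,0,0,0,0,0,0.9]]]'
python3 -m inch '[[[0,0,0,0,0,0,0.9],[0,0,0,0,0,0,0.9],[0,0,0,0,0,0,0.9]]]'
```

```text
t: 18.45
tool_pos: [0.5853, 0.0483, 0.0436]
orientation: [-0.144, 2.876, 0.018]
force: [0.1, -0.2, 0.4]
opening: 0.0882
shift [0.24 0.15 0.31] turn [-0.   0.  -0.1] t 18.45 pos [0.5853 0.0483 0.0436] f [ 0.1 -0.2  0.4] op 0.0882
t: 18.95
tool_pos: [0.5823, 0.0497, 0.0421]
orientation: [-0.144, 2.877, 0.022]
force: [-1.8, 2.8, 0.8]
opening: 0.0551
t: 19.25
tool_pos: [0.5823, 0.0497, 0.042]
orientation: [-0.144, 2.878, 0.021]
force: [-3.1, 5.6, 0.5]
opening: 0.0545
```

```bash
python3 -m inch '[[[0.58,0,-0.15,0,0,0,0.9],[1.16,0,-0.31,0,0,0,0.9],[1.16,0,-0.31,0,0,0,0.9],[1.16,0,-0.31,0,0,0,0.9],[1.16,0,-0.31,0,0,0,0.9]]]'
python3 -m inch '[[[1.16,0,-0.31,0,0,0,0.9],[1.16,0,-0.31,0,0,0,0.9],[1.16,0,-0.31,0,0,0,0.9],[0.97,0,-0.26,0,0,0,0.9],[0,0,0,0,0,0,0.9]]]'
python3 to.py .475 .0388 .042 5.8 15
```

```text
t: 19.75
tool_pos: [0.5286, 0.0445, 0.042]
orientation: [-0.144, 2.877, 0.022]
force: [1.4, 7.5, -1.1]
opening: 0.0551
t: 20.25
tool_pos: [0.4821, 0.0399, 0.042]
orientation: [-0.144, 2.878, 0.022]
force: [-2.7, 7.3, 0.9]
opening: 0.0548
shift [ 0.69 -0.04 -0.18] turn [ 0.1 -0.1 -0.1] t 20.25 pos [0.4821 0.0399 0.042 ] f [-2.7  7.3  0.9] op 0.0548
```

```bash
python3 -m inch '[[[0.39,0,-0.1,0,0,0,0.9],[0.3,0,-0.08,0,0,0,0.9],[0,0,0,0,0,0,0.9]]]'
python3 -m inch '[[[0.2,0,-0.05,0,0,0,0.9],[0,0,0,0,0,0,0.9]]]'
```

```text
t: 20.55
tool_pos: [0.4756, 0.0393, 0.042]
orientation: [-0.144, 2.877, 0.023]
force: [-3.4, 7.1, 2.2]
opening: 0.055
t: 20.75
tool_pos: [0.4738, 0.0391, 0.042]
orientation: [-0.144, 2.877, 0.023]
force: [-0.2, 9.0, 0.2]
opening: 0.055
```

Pulled about 158 mm. Releasing, then retreating up along the tool axis.

```bash
python3 -m inch '[[[0,0,0,0,0,0,-1],[0,0,0,0,0,0,-1],[0,0,0,0,0,0,-1],[0,0,0,0,0,0,-1],[0,0,0,0,0,0,-1]]]'
python3 -m inch '[[[0,0,-1,0,0,0,-1],[0,0,-2,0,0,0,-1],[0,0,-3,0,0,0,-1],[0,0,-3,0,0,0,-1],[0,0,-3,0,0,0,-1]]]'
python3 -m inch '[[[0,0,-3,0,0,0,-1],[0,0,-2,0,0,0,-1],[0,0,0,0,0,0,-1],[0,0,0,0,0,0,-1]]]'
python3 - <<'E'
from h import *;from plant import robot
s=robot.read_state();c=robot.read_camera("wrist");w=wcam(s,c);d=robot.read_camera("top")
pickle.dump((s,c,d),open("end.pkl","wb"))
cv2.imwrite("pics/end.png",np.hstack([cv2.resize(c["image"],(400,300)),cv2.resize(d["image"][90:270,110:350],(400,300))]))
b=np.array([.6233,.0537,.077]);print("bar at 160:",proj(w,b-.16*np.array([.995,.101,0]))*400/512)
E
```

```text
t: 21.25
tool_pos: [0.4744, 0.0375, 0.0423]
orientation: [-0.144, 2.877, 0.019]
force: [-0.9, -0.3, -0.1]
opening: 0.09
t: 21.75
tool_pos: [0.4429, 0.0344, 0.16]
orientation: [-0.144, 2.877, 0.019]
force: [1.3, 0.4, 0.9]
opening: 0.0931
t: 22.15
tool_pos: [0.4308, 0.0332, 0.2067]
orientation: [-0.144, 2.876, 0.019]
force: [-0.5, -0.3, -0.7]
opening: 0.0929
bar at 160: [[202.26813891 142.56378113]]
```

View pics/end.png

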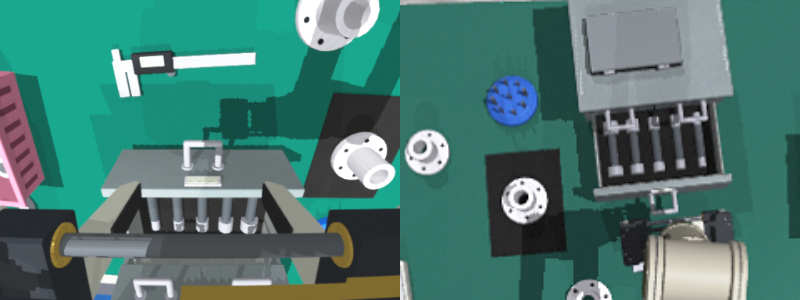

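The drawer is open, with the bar at (203,143) against (202,142.6) predicted for 160 mm. The flange stands on the mat, the upper drawers are shut and the gripper is clear. Checking positions with numbers, then handing in.

Run:
```python
from h import *;from plant import robot
d0=pickle.load(open("cams.pkl","rb"))["top"]
s,c,d=pickle.load(open("end.pkl","rb"))
p=plane(d,[(110+122.5*.6,90+198*.6)],.07)[0];print("flange neck",p.round(3),"mat centre .496 .330")
for n,(y0,y1,x0,x1) in dict(caliper=(228,256,248,312),ring=(135,170,360,398),drill=(133,168,160,196)).items():
    print(n,np.abs(d["image"][y0:y1,x0:x1].astype(int)-d0["image"][y0:y1,x0:x1]).mean().round(1))
print(robot.read_state()["t"]);print(robot.close_job())
```

```text
flange neck [0.496 0.325 0.07 ] mat centre .496 .330
caliper 74.9
ring 1.3
drill 2.5
22.25
the job is handed in; nothing more can be done
None
```

The flange is standing on the mat and the lower drawer is pulled fully open. I handed the job in at about 22 s, and it reported no verdict.

**What I did:**
- I picked up the rightmost flange by its neck, set it down foot first on the black mat and let go. The wrist force rose as it touched down.
- I then gripped the lower drawer's handle across its legs, pulled it out in two stages and backed the gripper away.

**What went wrong on the way:** my first try at the handle closed over the bar without touching it. In the wrist images the fingertips sat about 26 mm short of the stated tool point. I opened, went about 17 mm deeper and gripped it properly. I also lowered the gripper's tilt from 35° to 15° partway through the pull, because joint 3 would otherwise have passed its limit.

**Last checks:**

| Item | Result |
|---|---|
| Flange | Upright; axis measured about 5 mm from the mat's centre (limit is 35 mm) |
| Lower drawer | Handle where a 160 mm opening would put it, within about a pixel |
| Upper drawers | Look shut in the last picture |
| Ring and drill stand | Top view of both unchanged from the start |
| Caliper | Image comparison failed (difference 74.9), probably because the arm covered it in that view. The wrist picture shows it lying where expected, and I felt no contact with it, but I did not measure its position. |
| Gripper | Clear of everything, with no force on it |

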